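Reload the spun specimen row for the analyser

ROBOT

A 7-joint arm with a two-finger parallel gripper is mounted at the origin on the work surface. World frame = base frame: x ahead of the robot, y to its left, z up, the work surface at z = 0. Lengths are in m, angles in rad, forces in N, time in s.
With the tool pointing down it reaches from about 0.4 to 0.85 m from the base axis. Payload 4.5 kg.
Tool frame: the origin (TCP) lies at the very end of the fingers, on their centre line; the grasp point (between the pads) lies 19 mm behind it (manip.hold_point_z is the distance from the TCP to the grasp point, in m); z points along the fingers, y is the direction in which the jaws open and shut (so a half turn about z gives the same grasp; the last joint's range is limited). The gripper opens to 88 mm and grips with 3 to 60 N. Pads are 18 mm wide; open, the fingers measure 123 mm over their backs; the gripper's body (75 mm by 187 mm) begins 45 mm behind the grasp point.
Start: joints at [1.156, 0.689, -0.195, 1.565, 0.157, 0.902, -0.215], TCP at [0.271, -0.563, 0.201] pointing down, gripper open.
Joint ranges: [-3.01, 3.01], [-0.46, 2.08], [-1.47, 1.51], [0.13, 2.56], [-1, 4.14], [0.04, 2.09], [-2.66, 2.66]. Speed limits (rad/s): [2.57, 2.57, 3.14, 3.14, 3.14, 3.14, 3.14].

INTERFACE

Orientations are given as a unit quaternion [x, y, z, w].
In Python, from rig import manip gives the robot as it stands. The module is installed in compiled form; this text tells all that it offers.
- The arm moves only by the shell command python3 -m inch 'ROWS' [FORCE]. ROWS is JSON, one flat list of numbers, 7 for each row, row after row: the turn, a rotation vector about the tool's x, y, z in degrees, then the shift along the tool's x, y, z in cm, then the opening, from 0 (shut) to 1 (fully open). In form: [ax, ay, az, dx, dy, dz, hand, ax, ay, az, dx, dy, dz, hand, ...]. A call has 1 to 12 rows; each row is the pose to reach, as a shift and turn from the pose measured when the call began, along the tool's axes at that moment; what a row does not reach only later rows make up. A row lasts 1/10 s, in which the tool goes at most 50 mm and 8.59 degrees, less where a joint would pass 70% of its speed; a pose out of reach is approached as far as the arm can. A call with a gripper value outside its range is refused whole. The fingers move at their own pace and stop on an object; FORCE is the grip in N (left out, the last holds). Time passes only in rows, so rows that repeat a pose let the fingers close. It gives the time, the measured TCP pose, the force and the opening at its end, in the units of the state.
- manip.observe(): the state, without advancing time (a new reading comes with each control period).
- manip.snapshot(name): name is "side" or "top" or "wrist"; returns a dict with "image" (384x512x3 uint8, red, green, blue), "depth" (384x512 float32, m along the optical axis (not along the pixel's ray), 0 where there is no reading), "K" (3x3 intrinsics, pixels), "view" (4x4, takes a point from world to camera coordinates). Camera axes: x right, y up, looking along -z (the intrinsics and any distortion apply to the point x, -y, -z); pixel columns grow to the right and rows downward; lengths in m; the calibration is good to about 2 mm. The wrist camera is an equidistant fisheye: a pixel r from the principal point sees the ray r / f radians off the axis. A picture is of the moment at which its call begins.
- manip.hand_in(): hands the job in, once; it reports no verdict.
The state is a dict: "time": time; "joint_pos": joint angles; "qvel": joint speeds; "effort": joint torques, N m; "eef_pos": TCP position; "orientation": TCP orientation; "contact_force": force on the tool from outside, world axes, zero at the start; "ft_torque": the same for the moment, N m; "grip_width": opening from 0.0 (shut) to 1.0 (fully open).
Only numpy, scipy, OpenCV 4.12 (cv2) and the standard library are available. Lean on these libraries where they do the work, as an engineer would, in place of code of your own. Each camera call takes 0.05 s, during which the arm holds its last target.

TASK

Move the four capped containers from the spin rack to the empty analyser rack, one to each bay, in reverse order: the container that starts next to the spin rack's carrying loop must go in the bay farthest from the analyser rack's loop, the second in the second farthest, and so on. Set each one down standing upright on the floor of its bay, without dropping it or tipping it over, and leave all four released and at rest.

Things in the scene. Friction and masses are not known exactly. Their poses are not given: they have to be found in the camera images.
- spin_rack: Rack the containers start in: fixed aluminium plate 78 x 320 x 10 mm carrying the four black inserts. Four places along its y, at y = +117, +39, -39, -117 mm, x = 0; carrying loop, 52 mm high, at y = +188 mm (robot's left). Yaw within 0.15 rad. Nearer or farther of the two racks. Origin: row centre, underside, on the bench; z up.
- analyser_rack: Empty target rack: fixed grey tray 86 x 322 mm with four open bays, each 76 (x) by 73 mm (y) inside; floor 6 mm above the origin, walls up to 20 mm. Four places along its y, at y = +117, +39, -39, -117 mm, x = 0; carrying loop, 52 mm high, at y = +188 mm (robot's left). Yaw within 0.15 rad. Nearer or farther of the two racks. Origin: row centre, underside, on the bench; z up.
- jar_mid (a point): Wide white plastic screw-cap jar, 80 mm tall: round body 45 mm across, up to 60 mm, then a grey cap 48 mm across. About 110 g. Loose. Stands upright in its seat at the start. The point is on its axis, half-way up; z up.
- tube_mid (a point): Slim white round tube, the tallest: 110 mm tall, 29 mm across at mid-height, foot 34 mm across and 12 mm high, grey cap 33 mm across in the top 22 mm. About 60 g. Loose. Stands upright in its seat at the start. The point is on its axis, half-way up; z up.
- square_mid (a point): White square bottle, 90 mm tall: body 36 x 36 mm, up to 64 mm, sides parallel to the rack's x and y within 0.05 rad at the start, narrow neck, grey cap 27 mm across. About 90 g. Loose. Stands upright in its seat at the start. The point is on its axis, half-way up; z up.
- dropper_mid (a point): White round dropper bottle, 100 mm tall: body 37 mm across, up to 58 mm, sloping shoulder, grey dropper tip 22 then 11 mm across. About 70 g. Loose. Stands upright in its seat at the start. The point is on its axis, half-way up; z up.
- jar_seat: Fixed black insert 64 x 64 x 10 mm on the spin rack, under the wide screw-cap jar at the start; it stays, marking that place in the row. Its recess (round, 50 mm) is 6 mm deep: the container's underside starts 4 mm above this origin. Origin: centre of its underside; axes as the spin rack's.
- tube_seat: Fixed black insert 64 x 64 x 10 mm on the spin rack, under the slim tube at the start; it stays, marking that place in the row. Its recess (round, 38 mm) is 6 mm deep: the container's underside starts 4 mm above this origin. Origin: centre of its underside; axes as the spin rack's.
- square_seat: Fixed black insert 64 x 64 x 10 mm on the spin rack, under the square bottle at the start; it stays, marking that place in the row. Its recess (square, 41 mm) is 6 mm deep: the container's underside starts 4 mm above this origin. Origin: centre of its underside; axes as the spin rack's.
- dropper_seat: Fixed black insert 64 x 64 x 10 mm on the spin rack, under the dropper bottle at the start; it stays, marking that place in the row. Its recess (round, 41 mm) is 6 mm deep: the container's underside starts 4 mm above this origin. Origin: centre of its underside; axes as the spin rack's.
Things that resemble listed ones, but are neither listed nor needed, are in the scene too. What is shaped like the part that bears dropper_mid but blue is not meant.

How it is judged:
At the end, for the whole second after the job is handed in: Each container stands in its bay in the reverse of its starting order: centre within 22 mm of the bay's centre along the row and 23 mm across (anywhere in the bay), underside within 6 mm of the bay floor, tilted less than 0.12 rad, slower than 0.03 m/s, released (((y of jar_seat in the frame of spin_rack between 0.097 and 0.137 m and y of jar_mid in the frame of analyser_rack between -0.139 and -0.095 m) or (y of jar_seat in the frame of spin_rack between 0.019 and 0.059 m and y of jar_mid in the frame of analyser_rack between -0.061 and -0.017 m) or (y of jar_seat in the frame of spin_rack between -0.059 and -0.019 m and y of jar_mid in the frame of analyser_rack between 0.017 and 0.061 m) or (y of jar_seat in the frame of spin_rack between -0.137 and -0.097 m and y of jar_mid in the frame of analyser_rack between 0.095 and 0.139 m)) and x of jar_mid in the frame of analyser_rack between -0.023 and 0.023 m and z of jar_mid in the frame of analyser_rack between 0.04 and 0.052 m and angle between each of jar_mid, tube_mid, square_mid, dropper_mid's own z axis and vertical below 0.12 rad and linear speed of each of jar, tube, square, dropper below 0.03 m/s and ((y of tube_seat in the frame of spin_rack between 0.097 and 0.137 m and y of tube_mid in the frame of analyser_rack between -0.139 and -0.095 m) or (y of tube_seat in the frame of spin_rack between 0.019 and 0.059 m and y of tube_mid in the frame of analyser_rack between -0.061 and -0.017 m) or (y of tube_seat in the frame of spin_rack between -0.059 and -0.019 m and y of tube_mid in the frame of analyser_rack between 0.017 and 0.061 m) or (y of tube_seat in the frame of spin_rack between -0.137 and -0.097 m and y of tube_mid in the frame of analyser_rack between 0.095 and 0.139 m)) and x of tube_mid in the frame of analyser_rack between -0.023 and 0.023 m and z of tube_mid in the frame of analyser_rack between 0.055 and 0.067 m and ((y of square_seat in the frame of spin_rack between 0.097 and 0.137 m and y of square_mid in the frame of analyser_rack between -0.139 and -0.095 m) or (y of square_seat in the frame of spin_rack between 0.019 and 0.059 m and y of square_mid in the frame of analyser_rack between -0.061 and -0.017 m) or (y of square_seat in the frame of spin_rack between -0.059 and -0.019 m and y of square_mid in the frame of analyser_rack between 0.017 and 0.061 m) or (y of square_seat in the frame of spin_rack between -0.137 and -0.097 m and y of square_mid in the frame of analyser_rack between 0.095 and 0.139 m)) and x of square_mid in the frame of analyser_rack between -0.023 and 0.023 m and z of square_mid in the frame of analyser_rack between 0.045 and 0.057 m and ((y of dropper_seat in the frame of spin_rack between 0.097 and 0.137 m and y of dropper_mid in the frame of analyser_rack between -0.139 and -0.095 m) or (y of dropper_seat in the frame of spin_rack between 0.019 and 0.059 m and y of dropper_mid in the frame of analyser_rack between -0.061 and -0.017 m) or (y of dropper_seat in the frame of spin_rack between -0.059 and -0.019 m and y of dropper_mid in the frame of analyser_rack between 0.017 and 0.061 m) or (y of dropper_seat in the frame of spin_rack between -0.137 and -0.097 m and y of dropper_mid in the frame of analyser_rack between 0.095 and 0.139 m)) and x of dropper_mid in the frame of analyser_rack between -0.023 and 0.023 m and z of dropper_mid in the frame of analyser_rack between 0.05 and 0.062 m); the robot touches nothing.
It fails at once if a container is dropped: it falls freely from more than about 5 cm ((linear speed of jar above 1 m/s and contact force between jar and the fingers below 0.05 N) or (linear speed of tube above 1 m/s and contact force between tube and the fingers below 0.05 N) or (linear speed of square above 1 m/s and contact force between square and the fingers below 0.05 N) or (linear speed of dropper above 1 m/s and contact force between dropper and the fingers below 0.05 N)).
It fails at once if a container is tipped over (angle between any of jar_mid, tube_mid, square_mid, dropper_mid's own z axis and vertical above 0.9 rad).
It also fails if it takes over 109 s, if anything falls off the work surface, if the arm or the gripper's body presses on something with over 40 N, if the wrist force passes 120 N, or if a joint passes its speed limit or range.

## Working session

There is one attempt and no reset: what is moved stays moved. The work goes in short steps, Python scripts to look and compute and a shell command to move; the robot and the scene stay as the last step left them, time stands still between calls to the robot, and variables do not carry over. Pictures are saved under pics/ and viewed, and the job is handed in when it is done.

```bash
mkdir -p pics; cat > h.py <<'E'
import numpy as np, cv2
from rig import manip
def snap(n,name):
    s=manip.snapshot(n); cv2.imwrite(f'pics/{name}.png',s['image'][:,:,::-1]); np.savez(f'pics/{name}.npz',**s); return s
def world(s,u,v,d=None):
    K=s['K']; V=s['view']
    if d is None: d=s['depth'][int(v),int(u)]
    p=np.array([(u-K[0,2])/K[0,0]*d, -(v-K[1,2])/K[1,1]*d, -d,1])
    return (np.linalg.inv(V)@p)[:3]
def rays(s,u,v,z):  # intersect plane z
    c=np.linalg.inv(s['view'])[:3,3]; p=world(s,u,v,1.0); t=(z-c[2])/(p[2]-c[2]); return c+t*(p-c)
E
python3 - <<'E'
from h import *
print(manip.observe(), manip.hold_point_z)
for n in('top','side'):
    s=snap(n,n+'0'); print(s['K'],np.linalg.inv(s['view']))
    cv2.imwrite(f'pics/{n}0b.png',cv2.resize(s['image'][:,:,::-1],(800,600),interpolation=cv2.INTER_CUBIC))
E
```

```text
{'time': 0.0, 'joint_pos': array([ 1.15581074,  0.68998217, -0.19449199,  1.56636562,  0.15731896,
        0.90250043, -0.21508189]), 'qvel': array([-5.08755333e-04,  1.78577028e-04,  6.96555673e-04, -1.04571347e-03,
        1.08389490e-04, -7.94803948e-05, -1.43208775e-03]), 'effort': array([ 7.05763614e-04, -5.27559865e+01, -1.26651898e+00, -1.53422731e+01,
       -5.26586152e-02,  6.55790194e-03,  1.37337061e-04]), 'eef_pos': array([ 0.27079288, -0.56249674,  0.20020493]), 'orientation': array([ 9.74917853e-01,  2.22563052e-01, -2.87090592e-04, -8.86278852e-04]), 'contact_force': array([ 0.0253572 , -0.65827242,  0.05909703]), 'ft_torque': array([-0.03469653, -0.03142944,  0.00946728]), 'grip_width': 0.998237212184074} 0.0187
[[422.45901131   0.         252.80043028]
 [  0.         422.45901131 187.99023451]
 [  0.           0.           1.        ]] [[-0.02391341  0.98735298 -0.15672343  0.39416257]
 [-0.99870198 -0.03064606 -0.04068383 -0.03283682]
 [-0.04497226  0.15554711  0.98680423  0.78626122]
 [ 0.          0.          0.          1.        ]]
[[400.21652592   0.         258.5476373 ]
 [  0.         400.21652592 200.99026733]
 [  0.           0.           1.        ]] [[-0.69534933  0.44061657 -0.56775553  0.06018445]
 [-0.71866084 -0.42192773  0.55272379  0.44213648]
 [ 0.00398746  0.79235978  0.61004105  0.56467016]
 [ 0.          0.          0.          1.        ]]
```

View pics/top0b.png

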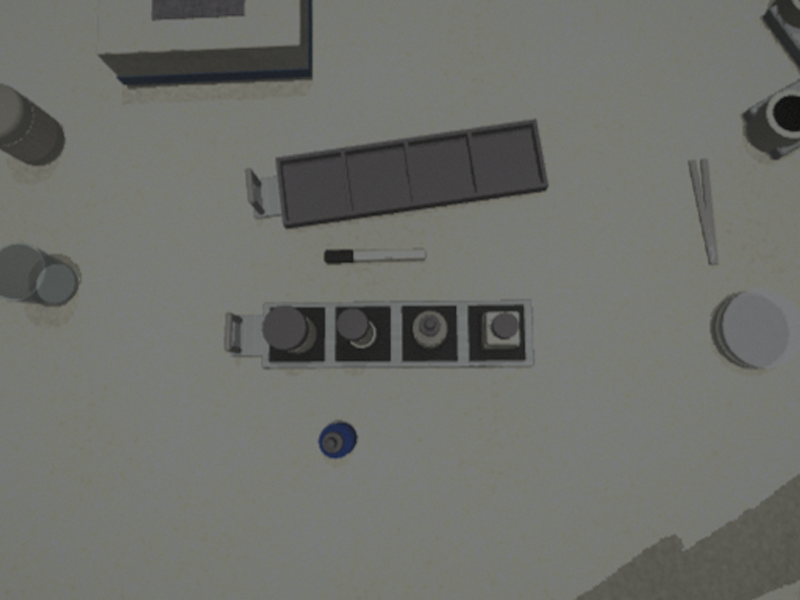

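View pics/side0b.png

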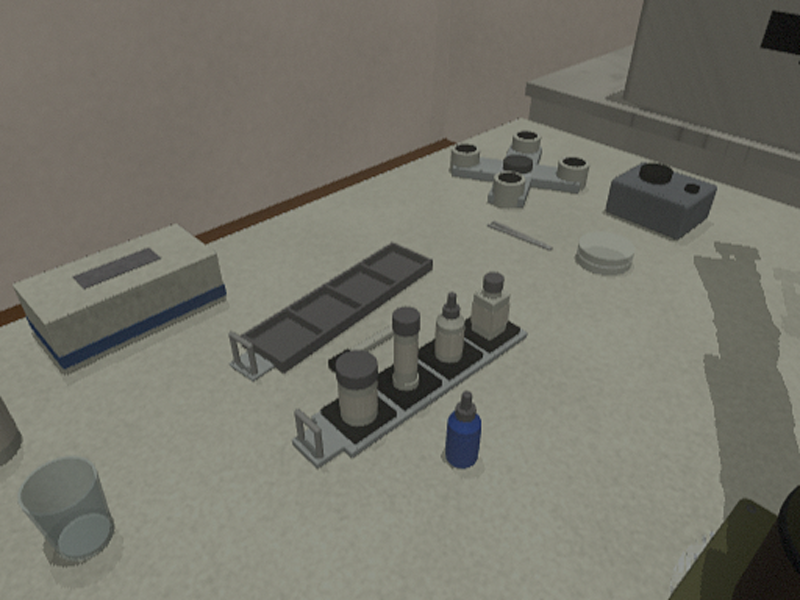

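The top view shows the spin rack near, its loop at (235,333), with jar (287,328), tube (353,325), dropper (430,328) and square (503,327). The grey tray is beyond it, loop at (255,190). Lookalikes: blue dropper (338,440), white dish (755,330), cup (780,115) and the rotor cups. I'll crop closely to check the choice and measure.

```bash
python3 - <<'E'
from h import *
im=cv2.imread('pics/top0.png')
im=np.clip(im.astype(float)*1.8,0,255).astype(np.uint8)
cv2.imwrite('pics/c1.png',cv2.resize(im[65:150,150:360],(798,323),interpolation=cv2.INTER_CUBIC))
cv2.imwrite('pics/c2.png',cv2.resize(im[180:245,140:350],(798,247),interpolation=cv2.INTER_CUBIC))
E
```

```text
(no output)
```

View pics/c1.png

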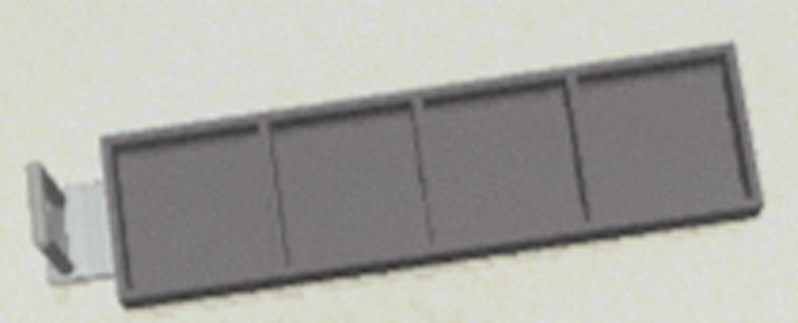

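View pics/c2.png

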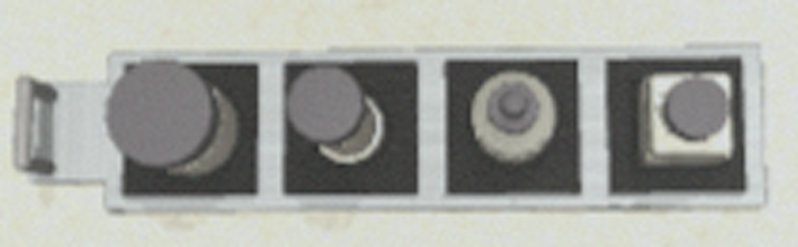

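```bash
python3 - <<'E'
from h import *
s=np.load('pics/top0.npz')
def P(pts,o,z): return np.array([rays(s,(u+.5)/3.8-.5+o[0],(v+.5)/3.8-.5+o[1],z) for u,v in pts])
def fit(Q,M):
    # rigid 2D
    Q=Q[:,:2];M=np.array(M);qc=Q.mean(0);mc=M.mean(0);H=(M-mc).T@(Q-qc);th=np.arctan2(H[0,1]-H[1,0],H[0,0]+H[1,1])
    R=np.array([[np.cos(th),-np.sin(th)],[np.sin(th),np.cos(th)]]);t=qc-R@mc
    print('yaw',th,'t',t,'res mm',np.round(1e3*(Q-(M@R.T+t)),1).tolist())
    return th,R,t
A=fit(P([(103,138),(736,43),(762,205),(124,297)],(150,65),.02),[(.043,.161),(.043,-.161),(-.043,-.161),(-.043,.161)])
S1=fit(P([(107,52),(759,45),(765,205),(106,210)],(140,180),.01),[(.039,.16),(.039,-.16),(-.039,-.16),(-.039,.16)])
ins=[];m=[]
for c,y in (([(122,64),(257,66),(257,193),(123,193)],.117),([(286,64),(417,62),(418,192),(287,192)],.039),([(446,61),(578,60),(580,192),(447,192)],-.039),([(608,60),(742,58),(745,190),(609,191)],-.117)):
    ins+=c; m+=[(.032,y+.032),(.032,y-.032),(-.032,y-.032),(-.032,y+.032)]
S=fit(P(ins,(140,180),.02),m)
for y in(.117,.039,-.039,-.117): print(y,'spin',S[1]@[0,y]+S[2],'ana',A[1]@[0,y]+A[2])
# caps from images
for n,(u,v),z in(('jar',(160,114),.094),('tube',(326,104),.124),('drop',(514,103),.114),('sq',(697,107),.104)):
    print(n,P([(u,v)],(140,180),z)[0])
# depth checks
for n,u,v in(('jar',184-2,210),('tube',226,207),('drop',275,207),('sq',323,208),('bay',200,120),('table',250,160)): print(n,world(s,u,v))
np.savez('fit.npz',A=np.r_[A[0],A[2]],S=np.r_[S[0],S[2]])
E
```

```text
yaw 0.11261014421061132 t [ 0.66563832 -0.02360228] res mm [[-1.1, -0.7], [-0.6, 0.4], [0.4, 2.2], [1.4, -1.9]]
yaw -0.018534454112780065 t [ 4.70438329e-01 -3.26813045e-04] res mm [[-0.1, 0.0], [-0.5, 0.8], [0.3, 0.8], [0.3, -1.5]]
yaw -0.01964326502374027 t [ 0.46990266 -0.00089449] res mm [[-0.2, 1.6], [-1.9, -0.4], [0.8, -1.3], [1.2, -0.5], [-1.1, -0.6], [-0.7, -0.1], [0.7, -0.4], [1.1, -1.7], [-0.4, -0.1], [-0.6, 0.5], [0.2, 0.7], [0.6, -0.2], [-0.7, 0.1], [-0.4, 0.3], [0.6, 1.0], [0.6, 1.0]]
0.117 spin [0.47220077 0.11608294] ana [0.65249076 0.09265667]
0.039 spin [0.4706687  0.03809799] ana [0.6612558 0.0151507]
-0.039 spin [ 0.46913662 -0.03988696] ana [ 0.67002084 -0.06235526]
-0.117 spin [ 0.46760454 -0.11787191] ana [ 0.67878588 -0.13986122]
jar [0.47141502 0.11459684 0.094     ]
tube [0.47025058 0.03853518 0.124     ]
drop [ 0.46952362 -0.03971269  0.114     ]
sq [ 0.4666908  -0.11727546  0.104     ]
jar [0.47060481 0.11380342 0.09565564]
tube [0.47023595 0.03762718 0.12389549]
drop [ 0.46906336 -0.0398639   0.11429612]
sq [ 0.46650429 -0.11735161  0.10256521]
bay [0.65379553 0.09801046 0.00711654]
table [0.57017763 0.0030105  0.01331334]
```

```bash
cat > plan.py <<'E'
import sys
from h import *
from scipy.spatial.transform import Rotation as R
f=np.load('fit.npz'); 
def place(r,y):
    a=f[r]; c,s=np.cos(a[0]),np.sin(a[0]); return a[1]-s*y,a[2]+c*y,a[0]
def go(x,y,z,yaw):
    """tool y along rack x (yaw), z down"""
    o=manip.observe(); R0=R.from_quat(o['orientation']); p=o['eef_pos']
    yv=np.array([np.cos(yaw),np.sin(yaw),0]); zv=np.array([0,0,-1.]); xv=np.cross(yv,zv)
    M=R.from_matrix(np.c_[xv,yv,zv]); M2=R.from_matrix(np.c_[-xv,-yv,zv])
    rv=min([(R0.inv()*m).as_rotvec(degrees=True) for m in(M,M2)],key=np.linalg.norm)
    print('turn',np.round(rv,1),'shift cm',np.round(100*(R0.inv().apply(np.array([x,y,z])-p)),1),'| now',o['eef_pos'].round(4),'t',round(o['time'],2),'F',o['contact_force'].round(1),'grip',round(o['grip_width'],3))
if __name__=='__main__':
    a=sys.argv[1:]
    if a: 
        x,y,yaw=place(a[0],float(a[1])/1000); go(x,y,float(a[2]),yaw)
E
python3 plan.py S -117 0.2; python3 plan.py S 39 0.2
python3 - <<'E'
from h import *
s=np.load('pics/top0.npz'); print(world(s,213,284),world(s,216,281))
E
```

```text
turn [ -0.1  -0.  -63.2] shift cm [ 37.  -31.5   0.1] | now [ 0.2709 -0.5625  0.2003] t 0.1 F [-0.3  0.2 -0.1] grip 1.002
turn [ -0.1  -0.  -63.2] shift cm [ 44.1 -45.4   0.1] | now [ 0.2709 -0.5625  0.2003] t 0.1 F [-0.3  0.2 -0.1] grip 1.002
[0.35007789 0.06268558 0.10024765] [0.35352773 0.06042392 0.08061536]
```

```bash
python3 -m inch '[0,0,-63.2,44.1,-45.4,0,1,0,0,-63.2,44.1,-45.4,0,1,0,0,-63.2,44.1,-45.4,0,1,0,0,-63.2,44.1,-45.4,0,1,0,0,-63.2,44.1,-45.4,0,1,0,0,-63.2,44.1,-45.4,0,1,0,0,-63.2,44.1,-45.4,0,1,0,0,-63.2,44.1,-45.4,0,1,0,0,-63.2,44.1,-45.4,0,1,0,0,-63.2,44.1,-45.4,0,1,0,0,-63.2,44.1,-45.4,0,1,0,0,-63.2,44.1,-45.4,0,1]' 20; python3 plan.py S 39 0.2;  python3 plan.py S 39 0.071
```

```text
time: 1.3
eef_pos: [0.4608, 0.008, 0.2009]
orientation: [0.714, 0.7, -0.0, -0.001]
contact_force: [1.7, 0.4, 0.1]
grip_width: 1.003
turn [-0.1 -0.1  0. ] shift cm [3.  0.9 0.1] | now [0.4608 0.008  0.2009] t 1.3 F [1.7 0.4 0.1] grip 1.003
turn [-0.1 -0.1  0. ] shift cm [ 3.   0.9 13. ] | now [0.4608 0.008  0.2009] t 1.3 F [1.7 0.4 0.1] grip 1.003
```

```bash
python3 -m inch '[0,0,0,3,0.9,0,1,0,0,0,3,0.9,0,1,0,0,0,3,0.9,5,1,0,0,0,3,0.9,5,1,0,0,0,3,0.9,5,1]'; python3 plan.py S 39 0.071
python3 - <<'E'
from h import *
for n in('side','wrist','top'):
    s=snap(n,n+'1')
a=cv2.imread('pics/side1.png');b=cv2.imread('pics/wrist1.png')
im=cv2.resize(np.hstack([a,b]),(800,300)); cv2.imwrite('pics/m1.png',np.clip(im*1.5,0,255).astype('uint8'))
E
```

```text
time: 1.8
eef_pos: [0.4691, 0.0369, 0.1507]
orientation: [0.714, 0.7, -0.002, -0.002]
contact_force: [1.0, -0.3, 0.2]
grip_width: 0.997
turn [-0.3  0.  -0. ] shift cm [0.1 0.2 8. ] | now [0.4691 0.0369 0.1507] t 1.8 F [ 1.  -0.3  0.2] grip 0.997
```

View pics/m1.png

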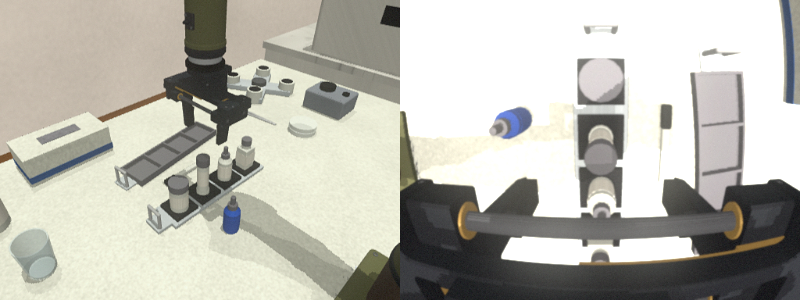

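The side view shows the gripper's long side lying along the jaw direction. The tube cap, near (600,150) in the wrist crop, is centred between the jaws with the jar above it, and the blue bottle at (510,122) is off to one side. Descending onto the tube.

```bash
python3 -m inch '[0,0,0,0.1,0.1,4,1,0,0,0,0.1,0.1,6,1,0,0,0,0.1,0.1,8,1,0,0,0,0.1,0.1,8,1,0,0,0,0.1,0.1,8,0.3,0,0,0,0.1,0.1,8,0.1,0,0,0,0.1,0.1,8,0.1,0,0,0,0.1,0.1,8,0,0,0,0,0.1,0.1,8,0,0,0,0,0.1,0.1,8,0,0,0,0,0.1,0.1,8,0,0,0,0,0.1,0.1,8,0]' 20; python3 plan.py S 39 0.071
```

```text
time: 3.15
eef_pos: [0.4723, 0.0386, 0.0725]
orientation: [0.714, 0.7, 0.001, 0.0]
contact_force: [-1.4, 0.2, 1.6]
grip_width: 0.367
turn [ 0.1 -0.1 -0. ] shift cm [-0.1 -0.2  0.1] | now [0.4723 0.0386 0.0725] t 3.15 F [-1.4  0.2  1.6] grip 0.367
```

Width 32 mm means the pad tops are catching the 33 mm cap. I'll regrip higher, fully on the cap.

```bash
python3 -m inch '[0,0,0,0,0,0,0.6,0,0,0,0,0,0,0.6,0,0,0,-0.1,-0.2,-1.4,0.6,0,0,0,-0.1,-0.2,-1.4,0.6,0,0,0,-0.1,-0.2,-1.4,0.6,0,0,0,-0.1,-0.2,-1.4,0,0,0,0,-0.1,-0.2,-1.4,0,0,0,0,-0.1,-0.2,-1.4,0,0,0,0,-0.1,-0.2,-1.4,0,0,0,0,-0.1,-0.2,-1.4,0]' 20
python3 -m inch '[0,0,0,0,0,-2,0,0,0,0,0,0,-4,0,0,0,0,0,0,-6,0,0,0,0,0,0,-6,0,0,0,0,0,0,-6,0]'
python3 plan.py A -39 0.146
python3 - <<'E'
from h import *
for n in('side','wrist'):
    s=snap(n,n+'2')
a=cv2.imread('pics/side2.png');b=cv2.imread('pics/wrist2.png')
im=cv2.resize(np.hstack([a,b]),(800,300)); cv2.imwrite('pics/m2.png',np.clip(im*1.5,0,255).astype('uint8'))
E
```

```text
time: 4.15
eef_pos: [0.4695, 0.0376, 0.0872]
orientation: [0.714, 0.7, 0.0, 0.0]
contact_force: [-3.7, -0.0, 20.0]
grip_width: 0.172
time: 4.65
eef_pos: [0.4695, 0.0374, 0.1471]
orientation: [0.714, 0.7, 0.0, 0.0]
contact_force: [-0.3, 0.1, -1.2]
grip_width: 0.008
turn [ 0.1 -0.  -7.6] shift cm [-9.6 20.2  0.1] | now [0.4695 0.0374 0.1471] t 4.65 F [-0.3  0.1 -1.2] grip 0.008
```

View pics/m2.png

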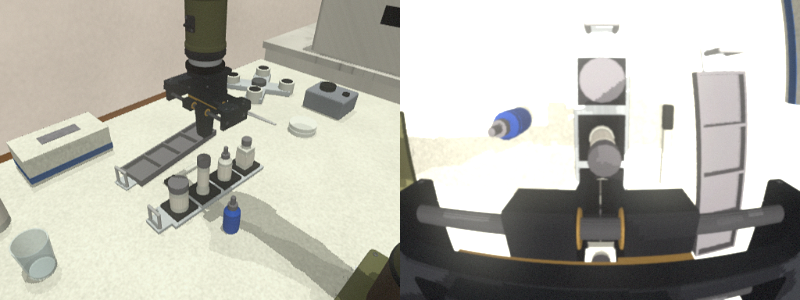

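```bash
python3 - <<'E'
from h import *
for n in('side',):
    s=np.load(f'pics/{n}2.npz')
    for p in([.4695,.0374,.147],[.4702,.0385,.124],[.4723,.0386,.0725],[.6,0,.147]):
        q=s['view']@np.r_[p,1]; print(p,s['K'][0,0]*q[0]/-q[2]+s['K'][0,2], -s['K'][1,1]*q[1]/-q[2]+s['K'][1,2])
    print(np.round(world(s,262,165),3),s['depth'][165,262])
a=cv2.imread('pics/side2.png'); cv2.imwrite('pics/s2.png',np.clip(cv2.resize(a,(800,600))*1.5,0,255).astype('uint8'))
s=manip.snapshot('top'); cv2.imwrite('pics/t2.png',np.clip(cv2.resize(s['image'][:,:,::-1],(800,600))*1.5,0,255).astype('uint8'))
E
```

```text
[0.4695, 0.0374, 0.147] 261.1291745191107 189.63182064398194
[0.4702, 0.0385, 0.124] 260.3239373172002 199.99857684678594
[0.4723, 0.0386, 0.0725] 259.3293322940353 221.1407296477143
[0.6, 0, 0.147] 229.10005461399223 154.5652037096116
[0.458 0.047 0.208] 0.6620159
```

View pics/s2.png

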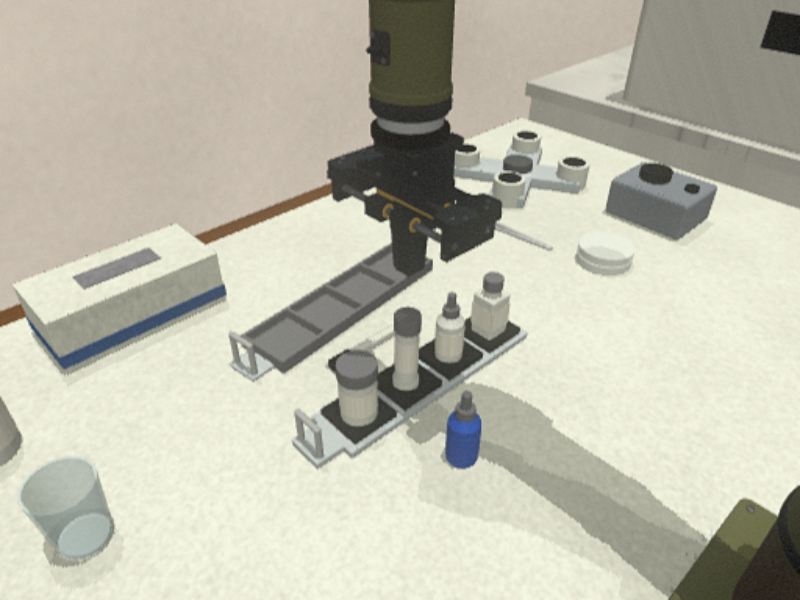

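View pics/t2.png

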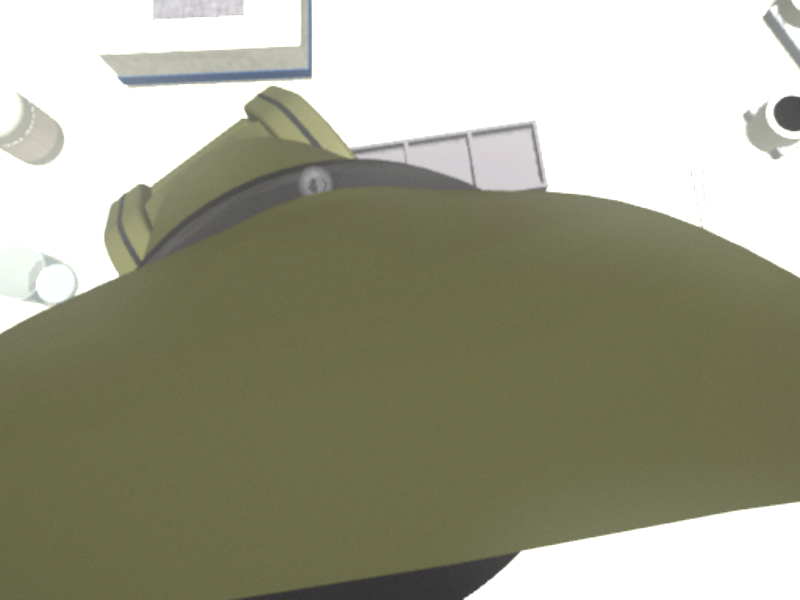

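```bash
python3 - <<'E'
from h import *
for k in('1','2'):
    s=np.load(f'pics/side{k}.npz')
    a=s['image'][:,:,::-1]
    cv2.imwrite(f'pics/s{k}c.png',np.clip(cv2.resize(a[90:190,200:330],(780,600),interpolation=cv2.INTER_CUBIC)*1.8,0,255).astype('uint8'))
s=np.load('pics/side2.npz'); D=s['depth']
for v in range(150,182,3): print(v,[tuple(np.round(world(s,u,v),3)) for u in(256,262,268)])
# points in 1
E
```

```text
150 [(np.float64(0.473), np.float64(0.047), np.float64(0.23)), (np.float64(0.458), np.float64(0.048), np.float64(0.237)), (np.float64(0.442), np.float64(0.05), np.float64(0.245))]
153 [(np.float64(0.473), np.float64(0.047), np.float64(0.225)), (np.float64(0.458), np.float64(0.048), np.float64(0.232)), (np.float64(0.452), np.float64(0.04), np.float64(0.231))]
156 [(np.float64(0.475), np.float64(0.045), np.float64(0.217)), (np.float64(0.457), np.float64(0.048), np.float64(0.226)), (np.float64(0.452), np.float64(0.039), np.float64(0.225))]
159 [(np.float64(0.474), np.float64(0.046), np.float64(0.212)), (np.float64(0.458), np.float64(0.048), np.float64(0.22)), (np.float64(0.452), np.float64(0.039), np.float64(0.219))]
162 [(np.float64(0.473), np.float64(0.047), np.float64(0.207)), (np.float64(0.457), np.float64(0.049), np.float64(0.215)), (np.float64(0.453), np.float64(0.038), np.float64(0.212))]
165 [(np.float64(0.473), np.float64(0.046), np.float64(0.201)), (np.float64(0.458), np.float64(0.047), np.float64(0.208)), (np.float64(0.455), np.float64(0.036), np.float64(0.205))]
168 [(np.flo
[... 201 characters left out ...]
at64(0.047), np.float64(0.189)), (np.float64(0.457), np.float64(0.048), np.float64(0.197)), (np.float64(0.454), np.float64(0.037), np.float64(0.194))]
174 [(np.float64(0.665), np.float64(-0.137), np.float64(0.005)), (np.float64(0.455), np.float64(0.05), np.float64(0.193)), (np.float64(0.639), np.float64(-0.153), np.float64(0.011))]
177 [(np.float64(0.653), np.float64(-0.126), np.float64(0.007)), (np.float64(0.635), np.float64(-0.128), np.float64(0.015)), (np.float64(0.636), np.float64(-0.151), np.float64(0.004))]
180 [(np.float64(0.63), np.float64(-0.104), np.float64(0.021)), (np.float64(0.637), np.float64(-0.131), np.float64(0.004)), (np.float64(0.631), np.float64(-0.146), np.float64(0.0))]
```

View pics/s2c.png

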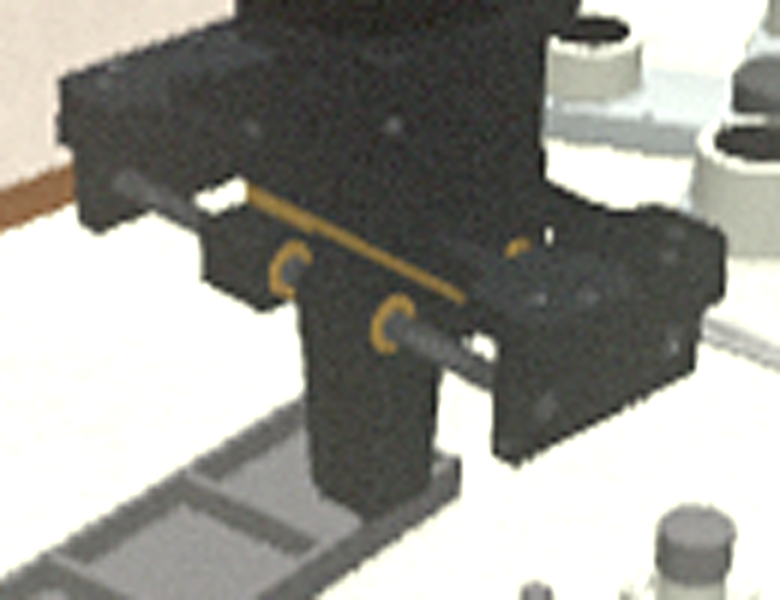

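View pics/s1c.png

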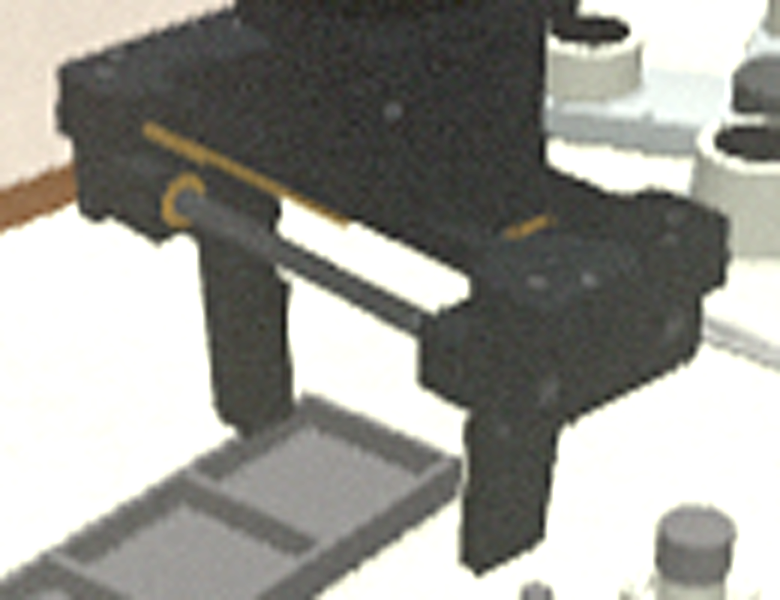

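```bash
python3 - <<'E'
from h import *
s=np.load('pics/side2.npz')
# closed: lower corner pixel (365,525)/6 ; corner near x .457 y .048
def z_at(s,u,v,d): return np.round(world(s,u,v,d),4)
for u,v in((260.8,177.5),):
    print(z_at(s,u,v,s['depth'][172,261]), s['depth'][168:180,261])
s=np.load('pics/side1.npz')
print(s['depth'][170:188,280]); print(z_at(s,279.7,185,s['depth'][182,280]))
print([np.round(world(s,u,v),3).tolist() for u,v in((278,182),(284,182),(288,180))])
E
python3 - <<'E'
from h import *
s=manip.snapshot('side'); 
print([np.round(world(s,u,v),4).tolist() for u,v in((260,201),(228,230),(289,191),(315,181))])
E
```

```text
[0.4548 0.053  0.1876] [0.6662284  0.6649319  0.6674349  0.6692451  0.6691408  0.6721701
 0.67334664 0.6723492  0.6764295  0.9749285  0.9759547  0.9769597 ]
[0.629796   0.6304647  0.630987   0.6352488  0.6335119  0.6356106
 0.63740605 0.63773483 0.6388657  0.6385328  0.64094126 0.64203787
 0.646506   0.6435155  0.64486134 0.64567846 0.9722448  0.96954364]
[0.4149 0.0493 0.1909]
[[0.42, 0.048, 0.193], [0.411, 0.043, 0.196], [0.412, 0.033, 0.194]]
[[0.4683, 0.0411, 0.1242], [0.4746, 0.1133, 0.0948], [0.4678, -0.0369, 0.1073], [0.4603, -0.1073, 0.1009]]
```

The camera puts the fingertips about 38 mm above the reported TCP z: the tip is at ~0.185 when 0.147 is reported. The 20 N contact on the cap top at 0.087 agrees. I'll set z by that offset; x and y agree. First, reopen over the tube and descend again.

```bash
sed -i "s/go(x,y,float(a\[2\]),yaw)/go(x,y,float(a[2])-.038,yaw) # true tip z given/" plan.py
python3 -m inch '[0,0,0,0,0,0,1,0,0,0,0,0,0,1,0,0,0,0,0,0,1,0,0,0,0,0,0,1,0,0,0,0,0,0,1,0,0,0,0,0,0,1,0,0,0,0,0,0,1]'; python3 plan.py S 39 0.089
python3 - <<'E'
from h import *
s=snap('side','side3'); cv2.imwrite('pics/s3.png',np.clip(cv2.resize(s['image'][150:280,200:350,::-1],(690,598),interpolation=cv2.INTER_CUBIC)*1.5,0,255).astype('uint8'))
E
```

```text
time: 5.55
eef_pos: [0.4689, 0.0374, 0.1464]
orientation: [0.714, 0.7, -0.0, -0.0]
contact_force: [1.0, -0.1, 0.4]
grip_width: 0.616
turn [-0.1  0.  -0. ] shift cm [0.1 0.2 9.5] | now [0.4689 0.0374 0.1464] t 5.55 F [ 1.  -0.1  0.4] grip 0.616
```

View pics/s3.png

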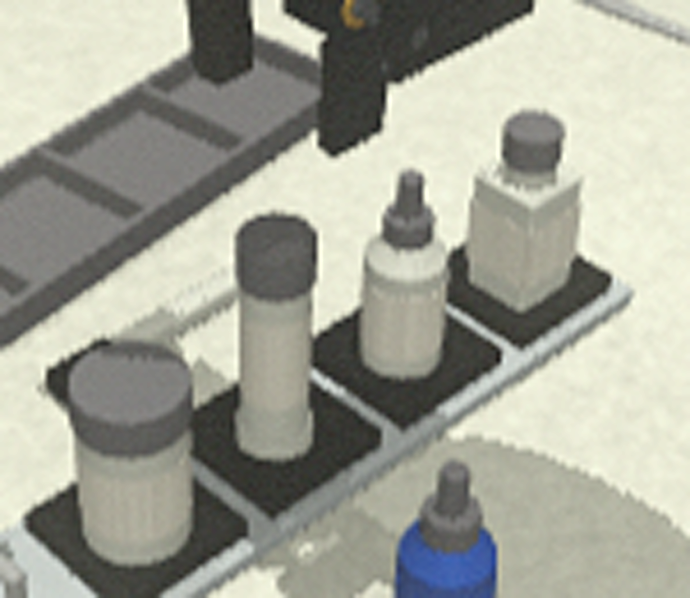

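The tube (275,340 in the crop) still stands upright in its seat. Descending with the corrected height.

```bash
python3 -m inch '[0,0,0,0.1,0.2,3,0.9,0,0,0,0.1,0.2,6,0.9,0,0,0,0.1,0.2,9.5,0.9,0,0,0,0.1,0.2,9.5,0.9,0,0,0,0.1,0.2,9.5,0.3,0,0,0,0.1,0.2,9.5,0.1,0,0,0,0.1,0.2,9.5,0.1,0,0,0,0.1,0.2,9.5,0,0,0,0,0.1,0.2,9.5,0,0,0,0,0.1,0.2,9.5,0,0,0,0,0.1,0.2,9.5,0,0,0,0,0.1,0.2,9.5,0]' 20; python3 plan.py S 39 0.089
```

```text
time: 6.8
eef_pos: [0.4709, 0.0384, 0.0517]
orientation: [0.714, 0.7, -0.0, -0.0]
contact_force: [-0.2, 0.4, 4.0]
grip_width: 0.359
turn [-0.  0. -0.] shift cm [-0.  -0.   0.1] | now [0.4709 0.0384 0.0517] t 6.8 F [-0.2  0.4  4. ] grip 0.359
```

```bash
python3 -m inch '[0,0,0,0,0,0,0,0,0,0,0,0,0,0,0,0,0,0,0,-2,0,0,0,0,0,0,-4,0,0,0,0,0,0,-6,0,0,0,0,0,0,-6,0]'
python3 plan.py A -39 0.146
python3 - <<'E'
from h import *
s=snap('side','side4'); cv2.imwrite('pics/s4.png',np.clip(cv2.resize(s['image'][110:280,180:350,::-1],(600,600),interpolation=cv2.INTER_CUBIC)*1.5,0,255).astype('uint8'))
E
```

```text
time: 7.4
eef_pos: [0.4722, 0.0387, 0.1132]
orientation: [0.714, 0.7, 0.001, 0.001]
contact_force: [-0.1, 0.5, -0.6]
grip_width: 0.361
turn [ 0.2 -0.  -7.6] shift cm [-9.7 20.   0.6] | now [0.4722 0.0387 0.1132] t 7.4 F [-0.1  0.5 -0.6] grip 0.361
```

View pics/s4.png

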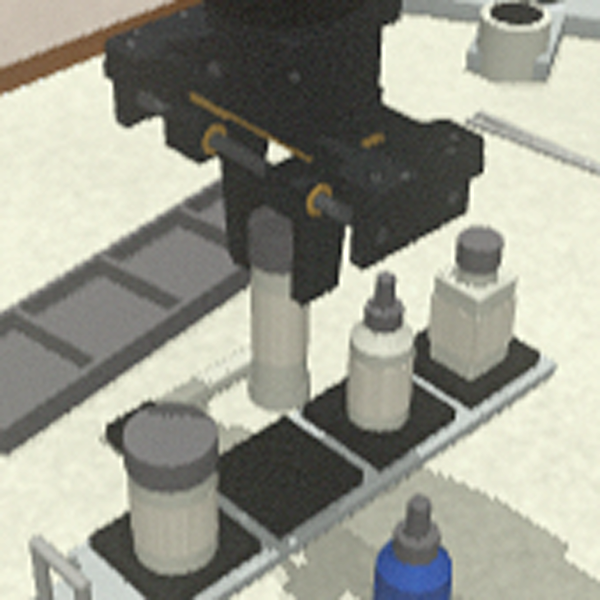

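The tube is held upright by its cap (275,330). Moving it to the second-farthest bay.

```bash
python3 -m inch '[0,0,-7.6,-2,4,0,0,0,0,-7.6,-4,8,0,0,0,0,-7.6,-6,12,0,0,0,0,-7.6,-8,16,0,0,0,0,-7.6,-9.7,20,0,0,0,0,-7.6,-9.7,20,0,0,0,0,-7.6,-9.7,20,0,0,0,0,-7.6,-9.7,20,0,0]'; python3 plan.py A -39 0.083
```

```text
time: 8.25
eef_pos: [0.6676, -0.0614, 0.1109]
orientation: [0.666, 0.746, -0.0, -0.001]
contact_force: [0.2, 0.6, -0.4]
grip_width: 0.36
turn [-0.1 -0.1  0.1] shift cm [-0.1  0.2  6.6] | now [ 0.6676 -0.0614  0.1109] t 8.25 F [ 0.2  0.6 -0.4] grip 0.36
```

```bash
python3 -m inch '[0,0,0,-0.1,0.2,2.5,0,0,0,0,-0.1,0.2,5,0,0,0,0,-0.1,0.2,6,0,0,0,0,-0.1,0.2,6,0,0,0,0,-0.1,0.2,6.4,0,0,0,0,-0.1,0.2,6.4,0,0,0,0,-0.1,0.2,6.6,0,0,0,0,-0.1,0.2,6.6,0]'; python3 plan.py A -39 0.083
python3 - <<'E'
from h import *
s=snap('side','side5'); cv2.imwrite('pics/s5.png',np.clip(cv2.resize(s['image'][70:240,130:300,::-1],(600,600),interpolation=cv2.INTER_CUBIC)*1.5,0,255).astype('uint8'))
E
```

```text
time: 9.05
eef_pos: [0.6698, -0.0622, 0.0453]
orientation: [0.666, 0.746, -0.0, -0.001]
contact_force: [-0.4, 0.2, -0.7]
grip_width: 0.363
turn [-0.1 -0.1  0.1] shift cm [-0.  0.  0.] | now [ 0.6698 -0.0622  0.0453] t 9.05 F [-0.4  0.2 -0.7] grip 0.363
```

View pics/s5.png

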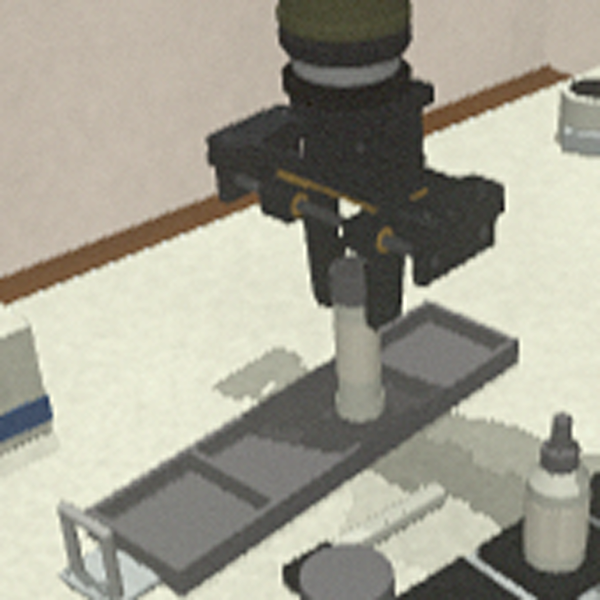

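```bash
python3 -m inch '[0,0,0,0,0,0.1,0,0,0,0,0,0,0.1,0,0,0,0,0,0,0.2,0,0,0,0,0,0,0.2,0]'; python3 - <<'E'
from h import *
s=np.load('pics/side5.npz')
for u,v in((228,144),(229,146),(233,187),(231,184)): print(u,v,np.round(world(s,u,v),4))
E
```

```text
time: 9.5
eef_pos: [0.6701, -0.0621, 0.0438]
orientation: [0.666, 0.746, -0.0, -0.001]
contact_force: [0.3, -0.2, 2.3]
grip_width: 0.36
228 144 [ 0.6746 -0.0593  0.1175]
229 146 [ 0.6663 -0.0552  0.1174]
233 187 [ 0.654  -0.0514  0.0134]
231 184 [ 0.6597 -0.0504  0.0196]
```

Contact felt (2.3 N), and the top is at the expected height. Releasing.

```bash
python3 -m inch '[0,0,0,0,0,0,0.6,0,0,0,0,0,0,0.8,0,0,0,0,0,0,1,0,0,0,0,0,0,1,0,0,0,0,0,0,1,0,0,0,0,0,-3,1,0,0,0,0,0,-6,1,0,0,0,0,0,-10,1,0,0,0,0,0,-12,1,0,0,0,0,0,-12,1]'; python3 plan.py S 117 0.17
python3 - <<'E'
from h import *
s=snap('side','side6'); cv2.imwrite('pics/s6.png',np.clip(cv2.resize(s['image'][70:240,130:300,::-1],(600,600),interpolation=cv2.INTER_CUBIC)*1.5,0,255).astype('uint8'))
E
```

```text
time: 10.5
eef_pos: [0.6727, -0.0618, 0.1675]
orientation: [0.666, 0.746, 0.002, 0.002]
contact_force: [1.0, 0.5, 0.5]
grip_width: 0.996
turn [ 0.3 -0.1  7.6] shift cm [ 19.9 -17.9   3.5] | now [ 0.6727 -0.0618  0.1675] t 10.5 F [1.  0.5 0.5] grip 0.996
```

View pics/s6.png

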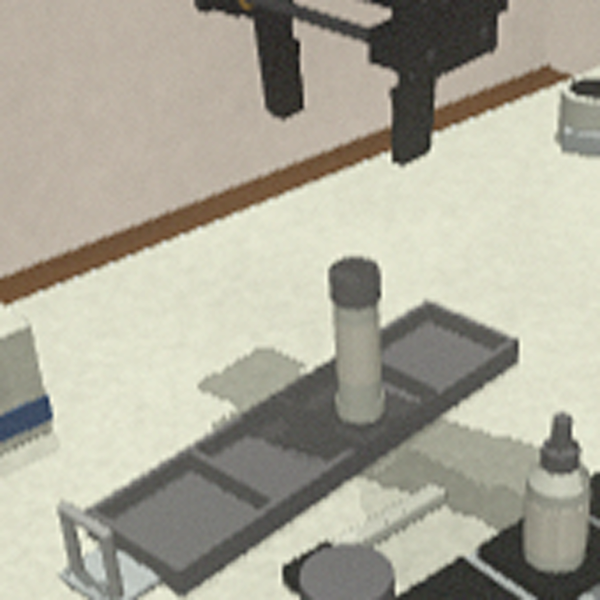

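The tube stands in the third bay. Next is the jar, which goes to the farthest bay.

```bash
python3 -m inch '[0,0,7.6,4,-3.6,0,1,0,0,7.6,8,-7.2,0,1,0,0,7.6,12,-10.8,0,1,0,0,7.6,16,-14.4,0,1,0,0,7.6,19.9,-17.9,2,1,0,0,7.6,19.9,-17.9,3.5,1,0,0,7.6,19.9,-17.9,3.5,1,0,0,7.6,19.9,-17.9,3.5,1]'; python3 plan.py S 117 0.065
```

```text
time: 11.35
eef_pos: [0.4704, 0.1145, 0.1291]
orientation: [0.714, 0.701, -0.0, 0.0]
contact_force: [0.7, 1.0, 0.1]
grip_width: 1.0
turn [-0.   0.   0.1] shift cm [ 0.2  0.2 10.2] | now [0.4704 0.1145 0.1291] t 11.35 F [0.7 1.  0.1] grip 1.0
```

```bash
python3 -m inch '[0,0,0,0.1,0.1,3,1,0,0,0,0.1,0.1,6,1,0,0,0,0.1,0.1,9,1,0,0,0,0.1,0.1,10.2,1,0,0,0,0.1,0.1,10.2,0.5,0,0,0,0.1,0.1,10.2,0.3,0,0,0,0.1,0.1,10.2,0.2,0,0,0,0.1,0.1,10.2,0.2,0,0,0,0.1,0.1,10.2,0,0,0,0,0.1,0.1,10.2,0,0,0,0,0.1,0.1,10.2,0,0,0,0,0.1,0.1,10.2,0]' 25; python3 plan.py S 117 0.065
```

```text
time: 12.55
eef_pos: [0.4721, 0.1155, 0.0276]
orientation: [0.714, 0.701, 0.0, 0.001]
contact_force: [0.1, -0.5, 5.8]
grip_width: 0.536
turn [0.1 0.  0.1] shift cm [0.1 0.  0.1] | now [0.4721 0.1155 0.0276] t 12.55 F [ 0.1 -0.5  5.8] grip 0.536
```

```bash
python3 -m inch '[0,0,0,0,0,-1,0,0,0,0,0,0,-3,0,0,0,0,0,0,-6,0,0,0,0,0,0,-9,0,0,0,0,0,0,-12,0,0,0,0,0,0,-13.5,0,0,0,0,0,0,-13.5,0]'; python3 plan.py A -117 0.2
python3 - <<'E'
from h import *
s=snap('side','side7'); cv2.imwrite('pics/s7.png',np.clip(cv2.resize(s['image'][:,:,::-1],(768,576),interpolation=cv2.INTER_CUBIC)*1.5,0,255).astype('uint8'))
E
```

```text
time: 13.25
eef_pos: [0.4728, 0.1159, 0.1647]
orientation: [0.714, 0.7, 0.002, 0.001]
contact_force: [0.1, 0.1, -1.7]
grip_width: 0.534
turn [ 0.3 -0.  -7.5] shift cm [-25.2  21.1   0.3] | now [0.4728 0.1159 0.1647] t 13.25 F [ 0.1  0.1 -1.7] grip 0.534
```

View pics/s7.png

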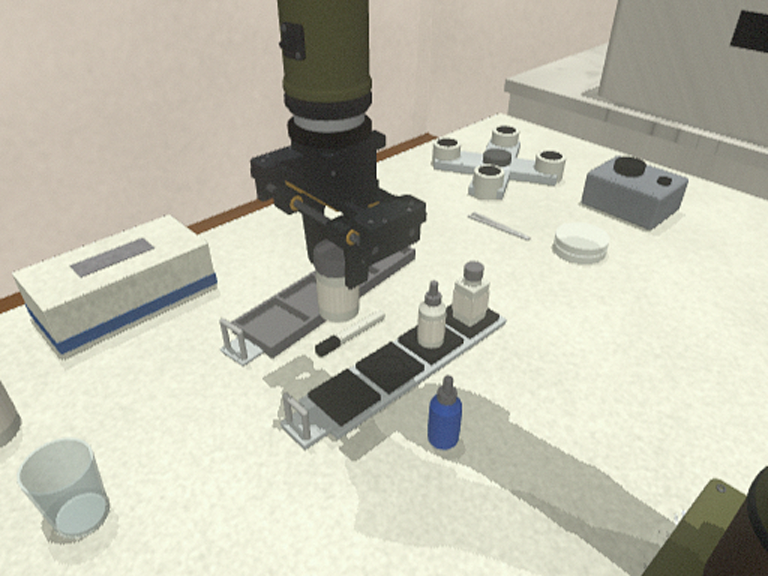

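The jar is held upright at (338,290). Moving it to the far bay.

```bash
python3 -m inch '[0,0,-7.5,-3.6,3,0,0,0,0,-7.5,-7.2,6,0,0,0,0,-7.5,-10.8,9,0,0,0,0,-7.5,-14.4,12,0,0,0,0,-7.5,-18,15,0,0,0,0,-7.5,-21.6,18.1,0,0,0,0,-7.5,-25.2,21.1,0,0,0,0,-7.5,-25.2,21.1,0,0,0,0,-7.5,-25.2,21.1,0,0,0,0,-7.5,-25.2,21.1,0,0]'; python3 plan.py A -117 0.058
```

```text
time: 14.3
eef_pos: [0.6769, -0.1384, 0.1625]
orientation: [0.665, 0.746, 0.0, -0.001]
contact_force: [-0.5, 0.9, -0.4]
grip_width: 0.532
turn [-0.  -0.1  0.1] shift cm [-0.2  0.2 14.2] | now [ 0.6769 -0.1384  0.1625] t 14.3 F [-0.5  0.9 -0.4] grip 0.532
```

```bash
python3 -m inch '[0,0,0,-0.2,0.2,4,0,0,0,0,-0.2,0.2,8,0,0,0,0,-0.2,0.2,11,0,0,0,0,-0.2,0.2,13,0,0,0,0,-0.2,0.2,13.6,0,0,0,0,-0.2,0.2,14,0,0,0,0,-0.2,0.2,14,0,0,0,0,-0.2,0.2,14.2,0,0,0,0,-0.2,0.2,14.2,0]'; python3 plan.py A -117 0.058;python3 - <<'E'
from h import *
s=snap('side','side8'); cv2.imwrite('pics/s8.png',np.clip(cv2.resize(s['image'][70:240,130:300,::-1],(600,600),interpolation=cv2.INTER_CUBIC)*1.5,0,255).astype('uint8'))
E
```

```text
time: 15.2
eef_pos: [0.6796, -0.1399, 0.0215]
orientation: [0.665, 0.746, 0.001, -0.0]
contact_force: [-0.1, -0.3, -0.7]
grip_width: 0.534
turn [ 0.1 -0.1  0.1] shift cm [ 0.  -0.1  0.1] | now [ 0.6796 -0.1399  0.0215] t 15.2 F [-0.1 -0.3 -0.7] grip 0.534
```

View pics/s8.png

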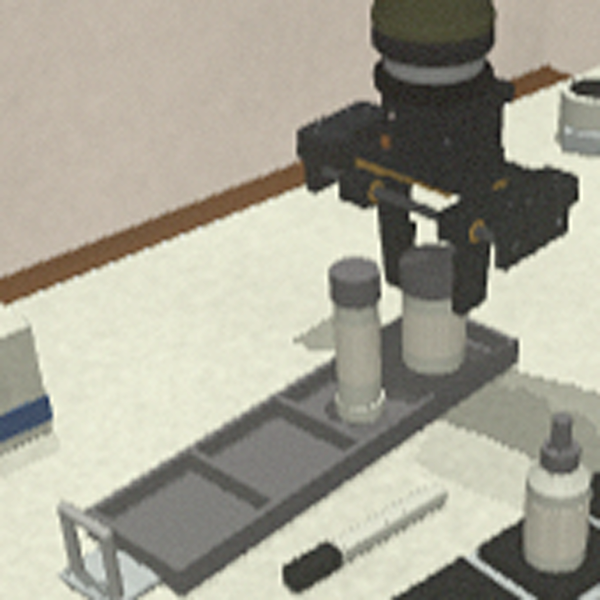

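The jar is over the last bay and the tube stands beside it. Lowering by small steps until it touches.

```bash
python3 -m inch '[0,0,0,0,0,0.1,0,0,0,0,0,0,0.2,0,0,0,0,0,0,0.2,0]'; python3 -m inch '[0,0,0,0,0,0.1,0,0,0,0,0,0,0.1,0]'
```

```text
time: 15.55
eef_pos: [0.6799, -0.14, 0.0198]
orientation: [0.665, 0.746, 0.001, 0.0]
contact_force: [-0.7, 0.5, 1.3]
grip_width: 0.533
time: 15.75
eef_pos: [0.68, -0.1401, 0.0197]
orientation: [0.666, 0.746, 0.001, 0.0]
contact_force: [-1.3, 0.1, 5.8]
grip_width: 0.533
```

```bash
python3 -m inch '[0,0,0,0,0,-0.1,0.8,0,0,0,0,0,-0.1,0.9,0,0,0,0,0,-0.1,1,0,0,0,0,0,-0.1,1,0,0,0,0,0,-0.1,1,0,0,0,0,0,-3,1,0,0,0,0,0,-6,1,0,0,0,0,0,-10,1,0,0,0,0,0,-14,1,0,0,0,0,0,-14,1,0,0,0,0,0,-14,1]'; python3 plan.py S -39 0.19
python3 - <<'E'
from h import *
s=snap('side','side9'); cv2.imwrite('pics/s9.png',np.clip(cv2.resize(s['image'][70:240,130:300,::-1],(600,600),interpolation=cv2.INTER_CUBIC)*1.5,0,255).astype('uint8'))
E
```

```text
time: 16.85
eef_pos: [0.6803, -0.1403, 0.1607]
orientation: [0.666, 0.746, 0.001, 0.001]
contact_force: [-0.2, -0.4, -1.0]
grip_width: 0.996
turn [ 0.2 -0.   7.7] shift cm [ 12.4 -19.8   0.8] | now [ 0.6803 -0.1403  0.1607] t 16.85 F [-0.2 -0.4 -1. ] grip 0.996
```

View pics/s9.png

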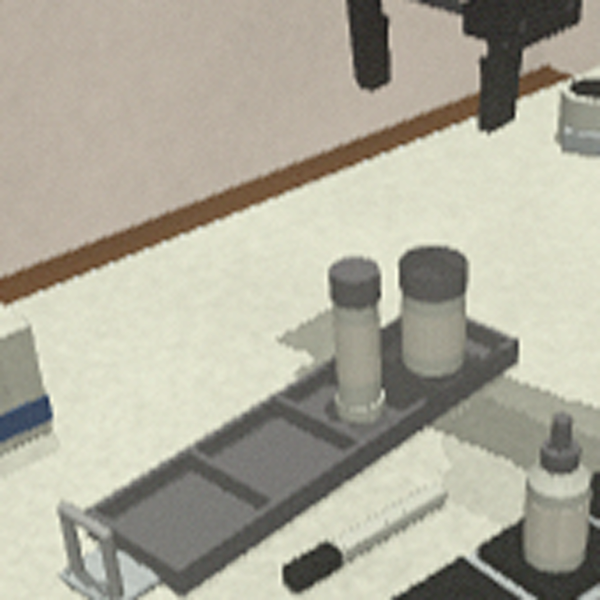

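The jar stands in the last bay. Next is the white dropper bottle.

```bash
python3 -m inch '[0,0,7.7,2.5,-4,0,1,0,0,7.7,5,-8,0,1,0,0,7.7,7.5,-12,0,1,0,0,7.7,10,-16,0,1,0,0,7.7,12.4,-19.8,0.8,1,0,0,7.7,12.4,-19.8,0.8,1,0,0,7.7,12.4,-19.8,0.8,1,0,0,7.7,12.4,-19.8,0.8,1]'; python3 plan.py S -39 0.055
```

```text
time: 17.7
eef_pos: [0.4696, -0.0401, 0.1506]
orientation: [0.714, 0.7, 0.001, 0.0]
contact_force: [0.8, -0.8, -0.4]
grip_width: 0.997
turn [ 0.1 -0.  -0.1] shift cm [ 0.  -0.1 13.4] | now [ 0.4696 -0.0401  0.1506] t 17.7 F [ 0.8 -0.8 -0.4] grip 0.997
```

```bash
python3 -m inch '[0,0,0,0,0,4,1,0,0,0,0,0,8,1,0,0,0,0,0,11,1,0,0,0,0,0,12.6,1,0,0,0,0,0,13.4,1,0,0,0,0,0,13.4,1,0,0,0,0,0,13.4,1]'; python3 plan.py S -39 0.055
python3 - <<'E'
from h import *
s=snap('side','side10'); cv2.imwrite('pics/s10.png',np.clip(cv2.resize(s['image'][100:270,200:370,::-1],(600,600),interpolation=cv2.INTER_CUBIC)*1.5,0,255).astype('uint8'))
E
```

```text
time: 18.4
eef_pos: [0.4707, -0.0402, 0.0169]
orientation: [0.715, 0.699, 0.001, 0.001]
contact_force: [-0.5, -0.8, 0.3]
grip_width: 1.001
turn [ 0.2 -0.1 -0.1] shift cm [ 0.  -0.2 -0. ] | now [ 0.4707 -0.0402  0.0169] t 18.4 F [-0.5 -0.8  0.3] grip 1.001
```

View pics/s10.png

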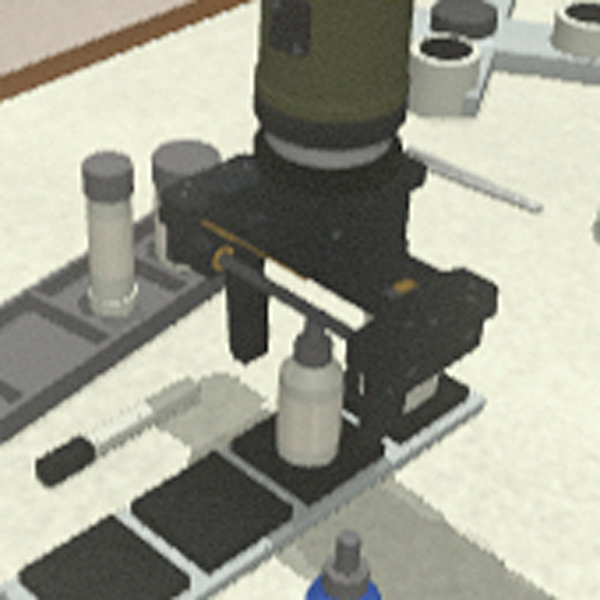

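The fingers straddle the white dropper's body with no contact. Closing on it.

```bash
python3 -m inch '[0,0,0,0,-0.1,0,0.6,0,0,0,0,-0.1,0,0.5,0,0,0,0,-0.1,0,0.4,0,0,0,0,-0.1,0,0.3,0,0,0,0,-0.1,0,0.2,0,0,0,0,-0.1,0,0.2,0,0,0,0,-0.1,0,0.2,0,0,0,0,-0.1,0,0.2,0,0,0,0,-0.1,0,0,0,0,0,0,-0.1,0,0]' 20
python3 -m inch '[0,0,0,0,0,-1,0,0,0,0,0,0,-3,0,0,0,0,0,0,-6,0,0,0,0,0,0,-9,0,0,0,0,0,0,-9,0,0,0,0,0,0,-9,0]'; python3 plan.py A 39 0.145
python3 - <<'E'
from h import *
s=snap('side','side11'); cv2.imwrite('pics/s11.png',np.clip(cv2.resize(s['image'][70:270,170:370,::-1],(600,600),interpolation=cv2.INTER_CUBIC)*1.5,0,255).astype('uint8'))
E
```

```text
time: 19.45
eef_pos: [0.4698, -0.0401, 0.0172]
orientation: [0.715, 0.699, 0.002, 0.001]
contact_force: [-0.2, 0.9, -0.3]
grip_width: 0.415
time: 20.05
eef_pos: [0.4696, -0.0406, 0.1073]
orientation: [0.715, 0.699, 0.002, 0.001]
contact_force: [-0.9, 0.0, -1.0]
grip_width: 0.411
turn [ 0.2 -0.  -7.7] shift cm [ 6.  19.   0.1] | now [ 0.4696 -0.0406  0.1073] t 20.05 F [-0.9  0.  -1. ] grip 0.411
```

View pics/s11.png

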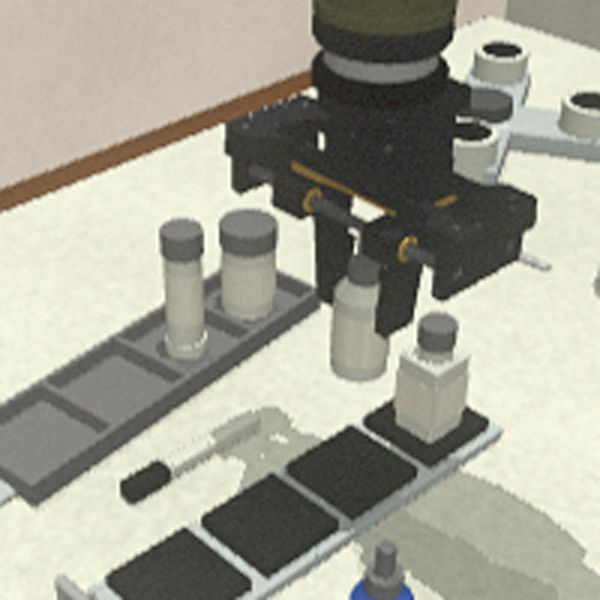

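```bash
python3 -m inch '[0,0,-7.7,1.4,4,0,0,0,0,-7.7,2.8,8,0,0,0,0,-7.7,4,12,0,0,0,0,-7.7,5.2,16,0,0,0,0,-7.7,6,19,0,0,0,0,-7.7,6,19,0,0,0,0,-7.7,6,19,0,0,0,0,-7.7,6,19,0,0]'; python3 plan.py A 39 0.047
```

```text
time: 20.9
eef_pos: [0.6582, 0.0146, 0.1056]
orientation: [0.666, 0.746, -0.001, -0.0]
contact_force: [0.1, 0.7, -0.5]
grip_width: 0.416
turn [-0.1  0.   0. ] shift cm [0.  0.3 9.7] | now [0.6582 0.0146 0.1056] t 20.9 F [ 0.1  0.7 -0.5] grip 0.416
```

```bash
python3 -m inch '[0,0,0,0,0.3,4,0,0,0,0,0,0.3,7,0,0,0,0,0,0.3,8.8,0,0,0,0,0,0.3,9.3,0,0,0,0,0,0.3,9.5,0,0,0,0,0,0.3,9.5,0,0,0,0,0,0.3,9.6,0,0,0,0,0,0.3,9.7,0,0,0,0,0,0.3,9.7,0]'; python3 plan.py A 39 0.047
```

```text
time: 21.8
eef_pos: [0.6615, 0.0149, 0.0092]
orientation: [0.666, 0.746, -0.0, 0.0]
contact_force: [-0.4, -0.7, 1.0]
grip_width: 0.412
turn [-0.  0.  0.] shift cm [ 0. -0.  0.] | now [0.6615 0.0149 0.0092] t 21.8 F [-0.4 -0.7  1. ] grip 0.412
```

```bash
python3 -m inch '[0,0,0,0,0,0.1,0,0,0,0,0,0,0.1,0]'; python3 - <<'E'
from h import *
s=snap('side','side12'); cv2.imwrite('pics/s12.png',np.clip(cv2.resize(s['image'][90:260,110:280,::-1],(600,600),interpolation=cv2.INTER_CUBIC)*1.5,0,255).astype('uint8'))
E
```

```text
time: 22.0
eef_pos: [0.6616, 0.0149, 0.0092]
orientation: [0.666, 0.746, -0.0, 0.0]
contact_force: [-1.3, -0.2, 4.9]
grip_width: 0.412
```

View pics/s12.png

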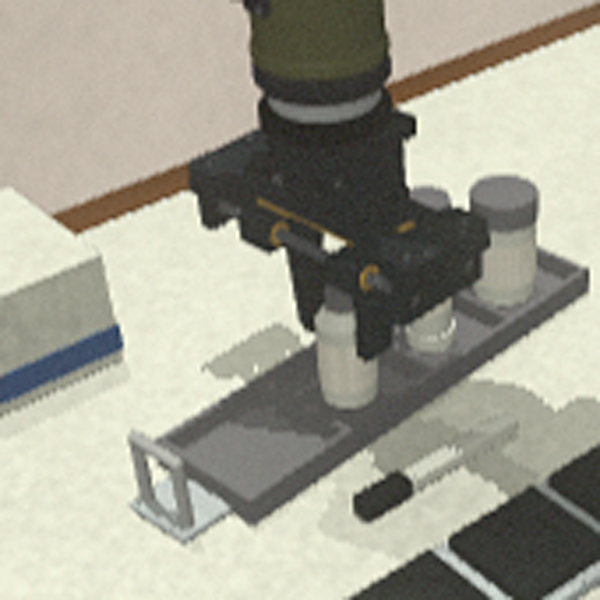

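The dropper is seated in the second bay (4.9 N contact). Releasing it and raising.

```bash
python3 -m inch '[0,0,0,0,0,-0.1,0.7,0,0,0,0,0,-0.1,0.8,0,0,0,0,0,-0.1,0.9,0,0,0,0,0,-0.1,1,0,0,0,0,0,-0.1,1,0,0,0,0,0,-0.1,1,0,0,0,0,0,-3,1,0,0,0,0,0,-7,1,0,0,0,0,0,-11,1,0,0,0,0,0,-14.5,1,0,0,0,0,0,-14.5,1,0,0,0,0,0,-14.5,1]'; python3 plan.py S -117 0.18
```

```text
time: 23.25
eef_pos: [0.6619, 0.0149, 0.1549]
orientation: [0.666, 0.746, 0.0, 0.001]
contact_force: [-0.1, -0.4, -0.9]
grip_width: 1.002
turn [0.1 0.1 7.6] shift cm [-11.  -20.8   1.3] | now [0.6619 0.0149 0.1549] t 23.25 F [-0.1 -0.4 -0.9] grip 1.002
```

```bash
python3 -m inch '[0,0,7.6,-2.2,-4.2,0,1,0,0,7.6,-4.4,-8.4,0,1,0,0,7.6,-6.6,-12.6,0,1,0,0,7.6,-8.8,-16.8,0,1,0,0,7.6,-11,-20.8,1.3,1,0,0,7.6,-11,-20.8,1.3,1,0,0,7.6,-11,-20.8,1.3,1,0,0,7.6,-11,-20.8,1.3,1]'; python3 plan.py S -117 0.047
python3 - <<'E'
from h import *
s=snap('side','side13'); cv2.imwrite('pics/s13.png',np.clip(cv2.resize(s['image'][90:260,110:360,::-1],(750,510),interpolation=cv2.INTER_CUBIC)*1.5,0,255).astype('uint8'))
E
```

```text
time: 24.05
eef_pos: [0.4686, -0.1169, 0.1413]
orientation: [0.714, 0.7, 0.001, 0.001]
contact_force: [0.1, 0.2, -0.4]
grip_width: 1.002
turn [ 0.1 -0.   0. ] shift cm [-0.1 -0.1 13.2] | now [ 0.4686 -0.1169  0.1413] t 24.05 F [ 0.1  0.2 -0.4] grip 1.002
```

View pics/s13.png

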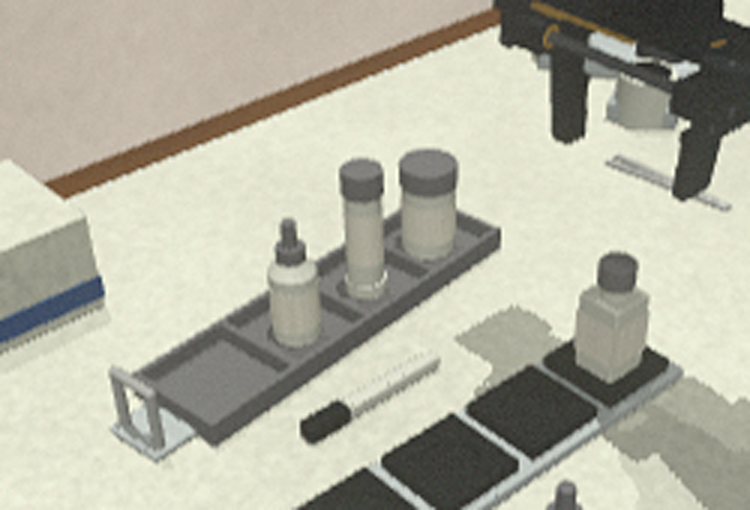

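Dropper, tube and jar stand in bays 2, 3 and 4 from the loop; the square bottle remains. Descending on it and gripping.

```bash
python3 -m inch '[0,0,0,-0.1,-0.1,4,1,0,0,0,-0.1,-0.1,8,1,0,0,0,-0.1,-0.1,11,1,0,0,0,-0.1,-0.1,12.6,1,0,0,0,-0.1,-0.1,13.2,1,0,0,0,-0.1,-0.1,13.2,1]'; python3 -m inch '[0,0,0,0,0,0,0.6,0,0,0,0,0,0,0.5,0,0,0,0,0,0,0.4,0,0,0,0,0,0,0.3,0,0,0,0,0,0,0.2,0,0,0,0,0,0,0.2,0,0,0,0,0,0,0.2,0,0,0,0,0,0,0.2,0,0,0,0,0,0,0,0,0,0,0,0,0,0]' 20
```

```text
time: 24.7
eef_pos: [0.4688, -0.1167, 0.0088]
orientation: [0.713, 0.701, 0.001, 0.001]
contact_force: [-0.2, -0.7, 1.0]
grip_width: 0.999
time: 25.7
eef_pos: [0.4686, -0.1168, 0.0089]
orientation: [0.713, 0.701, 0.001, 0.001]
contact_force: [-0.8, 0.1, 2.0]
grip_width: 0.404
```

```bash
python3 -m inch '[0,0,0,0,0,-1,0,0,0,0,0,0,-3,0,0,0,0,0,0,-6,0,0,0,0,0,0,-9,0,0,0,0,0,0,-13.5,0,0,0,0,0,0,-13.5,0,0,0,0,0,0,-13.5,0]'; python3 plan.py A 117 0.182
python3 - <<'E'
from h import *
s=snap('side','side14'); cv2.imwrite('pics/s14.png',np.clip(cv2.resize(s['image'][40:260,110:390,::-1],(700,550),interpolation=cv2.INTER_CUBIC)*1.5,0,255).astype('uint8'))
E
```

```text
time: 26.4
eef_pos: [0.4689, -0.1171, 0.1444]
orientation: [0.713, 0.701, 0.001, 0.001]
contact_force: [0.3, -0.2, -1.1]
grip_width: 0.406
turn [ 0.2  0.  -7.5] shift cm [21.3 18.   0.1] | now [ 0.4689 -0.1171  0.1444] t 26.4 F [ 0.3 -0.2 -1.1] grip 0.406
```

View pics/s14.png

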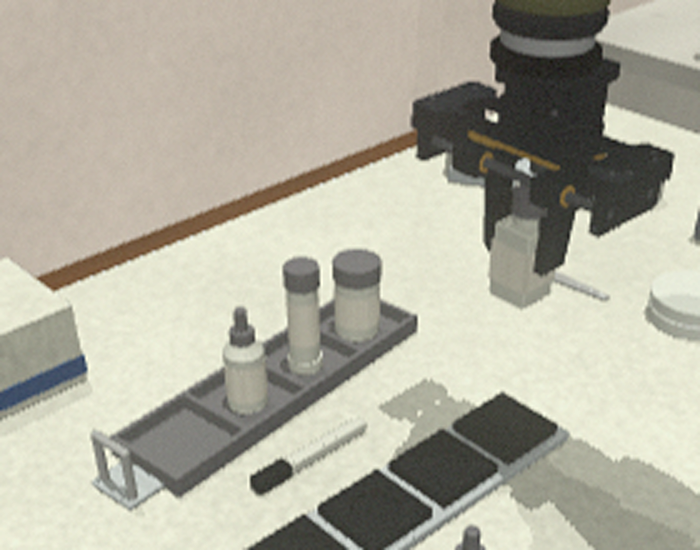

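The square bottle is held upright, with its underside above the other containers. Moving it to the bay next to the loop.

```bash
python3 -m inch '[0,0,-7.5,3.5,3,0,0,0,0,-7.5,7,6,0,0,0,0,-7.5,10.5,9,0,0,0,0,-7.5,14,12,0,0,0,0,-7.5,17.5,15,0,0,0,0,-7.5,21.3,18,0,0,0,0,-7.5,21.3,18,0,0,0,0,-7.5,21.3,18,0,0,0,0,-7.5,21.3,18,0,0]'; python3 plan.py A 117 0.039
```

```text
time: 27.35
eef_pos: [0.6501, 0.0909, 0.1418]
orientation: [0.666, 0.746, -0.002, 0.0]
contact_force: [0.0, -0.4, -1.1]
grip_width: 0.404
turn [-0.1  0.2  0. ] shift cm [ 0.2  0.3 14.1] | now [0.6501 0.0909 0.1418] t 27.35 F [ 0.  -0.4 -1.1] grip 0.404
```

```bash
python3 -m inch '[0,0,0,0.2,0.3,4,0,0,0,0,0.2,0.3,8,0,0,0,0,0.2,0.3,11,0,0,0,0,0.2,0.3,13,0,0,0,0,0.2,0.3,13.7,0,0,0,0,0.2,0.3,13.9,0,0,0,0,0.2,0.3,14,0,0,0,0,0.2,0.3,14.1,0,0,0,0,0.2,0.3,14.1,0]'; python3 -m inch '[0,0,0,0,0,0.1,0,0,0,0,0,0,0.1,0]'
python3 - <<'E'
from h import *
s=snap('side','side15'); cv2.imwrite('pics/s15.png',np.clip(cv2.resize(s['image'][90:260,110:280,::-1],(600,600),interpolation=cv2.INTER_CUBIC)*1.5,0,255).astype('uint8'))
E
```

```text
time: 28.25
eef_pos: [0.6532, 0.0929, 0.0018]
orientation: [0.666, 0.746, -0.001, 0.001]
contact_force: [0.1, 0.9, 0.1]
grip_width: 0.409
time: 28.45
eef_pos: [0.6536, 0.0929, 0.0013]
orientation: [0.666, 0.746, -0.001, 0.001]
contact_force: [0.2, -0.2, -1.1]
grip_width: 0.407
```

View pics/s15.png

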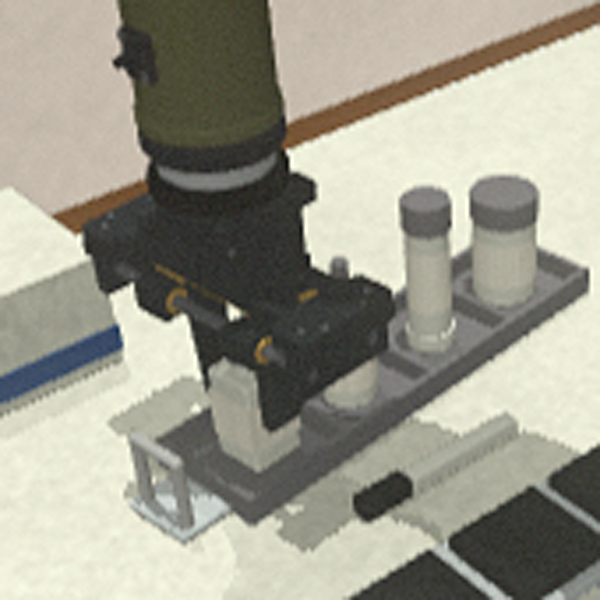

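```bash
python3 -m inch '[0,0,0,0,0,0.1,0,0,0,0,0,0,0.1,0]';python3 -m inch '[0,0,0,0,0,0.1,0,0,0,0,0,0,0.1,0]'
```

```text
time: 28.7
eef_pos: [0.6535, 0.0929, 0.001]
orientation: [0.666, 0.746, -0.001, 0.001]
contact_force: [-2.0, -0.3, 5.0]
grip_width: 0.407
time: 28.9
eef_pos: [0.6535, 0.0929, 0.001]
orientation: [0.666, 0.746, -0.001, 0.001]
contact_force: [-1.9, -1.0, 6.7]
grip_width: 0.405
```

Contact. Releasing, rising and moving away.

```bash
python3 -m inch '[0,0,0,0,0,-0.1,0.7,0,0,0,0,0,-0.1,0.8,0,0,0,0,0,-0.1,0.9,0,0,0,0,0,-0.1,1,0,0,0,0,0,-0.1,1,0,0,0,0,0,-0.1,1,0,0,0,0,0,-3,1,0,0,0,0,0,-7,1,0,0,0,0,0,-11,1,0,0,0,0,0,-15,1,0,0,0,0,0,-16,1,0,0,0,0,0,-16,1]'
python3 -m inch '[0,0,0,5,-4,0,1,0,0,0,10,-8,0,1,0,0,0,14,-11,0,1,0,0,0,17,-14,0,1,0,0,0,20,-17,0,1,0,0,0,20,-20,0,1,0,0,0,20,-20,0,1,0,0,0,20,-20,0,1,0,0,0,20,-20,0,1]'
python3 -m inch '[0,0,0,0,0,0,1,0,0,0,0,0,0,1]'
python3 - <<'E'
from h import *
for n in('side','top'):
    s=snap(n,n+'16'); cv2.imwrite(f'pics/{n}16b.png',np.clip(cv2.resize(s['image'][:,:,::-1],(800,600),interpolation=cv2.INTER_CUBIC)*1.5,0,255).astype('uint8'))
E
```

```text
time: 30.1
eef_pos: [0.6546, 0.0938, 0.1629]
orientation: [0.666, 0.746, 0.0, 0.002]
contact_force: [0.9, 0.7, 0.1]
grip_width: 0.999
time: 31.0
eef_pos: [0.4345, 0.2689, 0.1607]
orientation: [0.667, 0.745, -0.0, 0.003]
contact_force: [0.4, 0.1, -0.1]
grip_width: 1.004
time: 31.2
eef_pos: [0.4357, 0.268, 0.1602]
orientation: [0.668, 0.744, -0.0, 0.003]
contact_force: [0.6, 0.3, 0.2]
grip_width: 1.0
```

View pics/side16b.png

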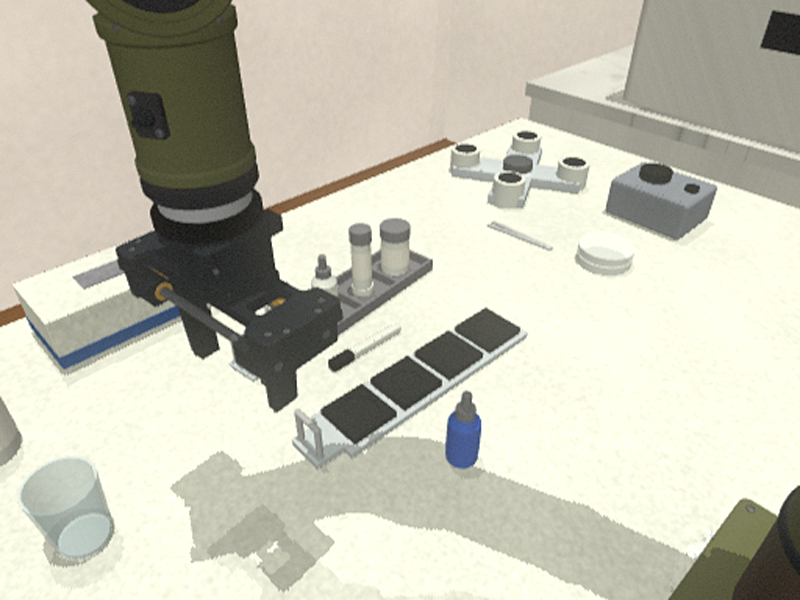

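View pics/top16b.png

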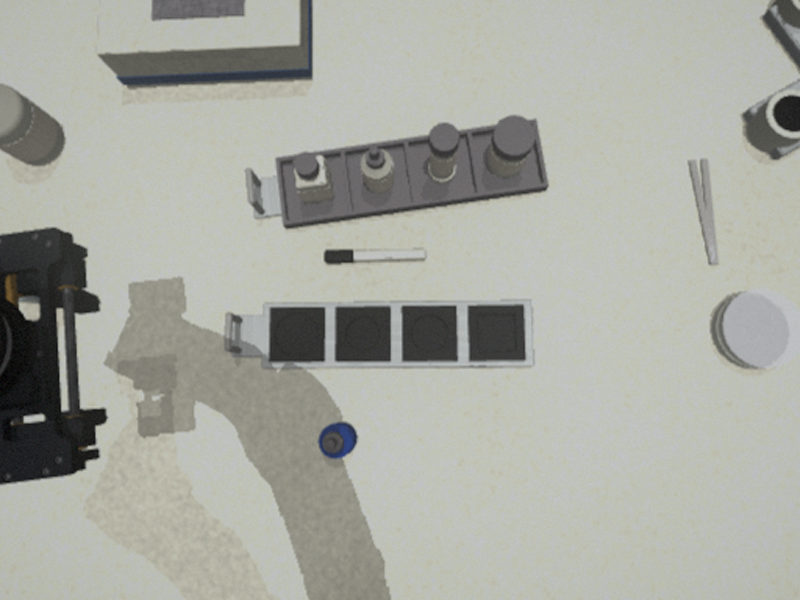

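The top view shows all four upright, one per bay. Cap centres from the loop: square (307,167), dropper (376,155), tube (444,139), jar (513,137). Checking these numerically before handing in.

```bash
python3 - <<'E'
from h import *
s=np.load('pics/top16.npz'); f=np.load('fit.npz')['A']; c,sn=np.cos(f[0]),np.sin(f[0]); k=1.5625
for n,u,v,z in(('square',307,167,.096),('dropper',376,154,.106),('tube',444,139,.116),('jar',513,137,.086)):
    p=rays(s,u/k,v/k,z); q=p[:2]-f[1:]; d=world(s,u/k,v/k)
    print(n,'rack x,y mm',np.round(1e3*np.array([c*q[0]+sn*q[1],-sn*q[0]+c*q[1]])),'top z measured',d[2].round(4),'expected',z)
print(manip.observe()['contact_force'].round(1)); manip.hand_in()
E
```

```text
square rack x,y mm [ -5. 114.] top z measured 0.0949 expected 0.096
dropper rack x,y mm [-6. 37.] top z measured 0.1028 expected 0.106
tube rack x,y mm [ -4. -38.] top z measured 0.1181 expected 0.116
jar rack x,y mm [  -2. -116.] top z measured 0.087 expected 0.086
[ 0.4  0.1 -0.1]
the job is handed in; nothing more can be done
```

I moved all four containers to the analyser rack in reverse order, released them and handed the job in at about 31 s on the robot's clock. From the loop, the bays now hold square, dropper, tube and jar.

**Final check:** the last pictures show all four standing upright. Measured in the analyser rack, every container is within 6 mm of its bay centre across the rack and 3 mm along it. The cap tops are within about 3 mm of the expected heights. The gripper is open and clear, with no contact force.

**What disagreed:** the camera and the contacts put the fingertips about 38 mm above the reported TCP height. Because of this the first two tries at the tube went wrong:
- **First grip:** the fingers closed on the rim of its cap, so I let go to regrip higher.
- **Second try:** the fingers pressed the cap top with about 20 N and missed. The tube stayed upright in its seat.

I corrected all later heights by that offset, and they agreed with the contacts felt when setting each container down.

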